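# Pack the heel kit and put away the thread spools

## Robot

A 7-joint arm with a two-finger parallel gripper is mounted at the origin on the work surface. World frame = base frame: x ahead of the robot, y to its left, z up, the work surface at z = 0. Lengths are in mm, angles in rad, forces in N, time in s.
With the tool pointing down it reaches from about 400 to 875 mm from the base axis. Payload 4.4 kg.
Tool frame: the origin (TCP) lies at the very end of the fingers, on their centre line; the grasp point (between the pads) lies 19 mm behind it; z points along the fingers, y is the direction in which the jaws open and shut (so a half turn about z gives the same grasp; the last joint's range is limited). The gripper opens to 85 mm and grips with 20 to 120 N. Pads are 22 mm wide; open, the fingers measure 114 mm over their backs; the gripper's body (76 mm by 85 mm) begins 54 mm behind the grasp point. The pads swing forward as they close: fully open they stand 13 mm farther back than shut.
Start: joints at [-1.277, 0.628, 0.038, 1.517, -0.027, 0.996, -0.02], TCP at [228.834, 608.402, 231.313] pointing down, gripper open.
Joint ranges: [-3.06, 3.06], [-0.37, 2.12], [-1.25, 1.32], [0.18, 2.47], [-1.1, 4.24], [0.23, 1.98], [-2.94, 2.94]. Speed limits (rad/s): [2.57, 2.57, 3.14, 3.14, 3.14, 3.14, 3.14].

## Interface

Orientations are given as [roll, pitch, yaw] about the fixed x, y, z axes, in that order (R = Rz(yaw) Ry(pitch) Rx(roll)).
In Python, from cell import ctrl, eyes gives the robot as it stands.
- The arm moves only by the tool move_arm, never from a script. Its argument "increments" is a list of rows, each a list of 6 numbers: the shift along the tool's x, y, z in cm, then the turn, a rotation vector about the tool's x, y, z in degrees. In form: [[x, y, z, wx, wy, wz], ...]. A call has 1 to 20 rows; each row is the pose to reach, as a shift and turn from the pose commanded when the call began, along the tool's axes at that moment; what a row does not reach only later rows make up. A row lasts 1/10 s, in which the tool goes at most 50 mm and 8.59 degrees, less where a joint would pass 70% of its speed; a pose out of reach is approached as far as the arm can. A call with a gripper value outside its range is refused whole. "grip" is the opening, from -1 (shut) to 1 (fully open), set as the call begins (left out, the last holds). The fingers move at their own pace and stop on an object; the grip force is fixed at half the most. Time passes only in rows, so rows that repeat a pose let the fingers close. It gives the time, the measured TCP pose, the force and the opening at its end, in the units of the state.
- ctrl.read_state(): the state, without advancing time (a new reading comes with each control period).
- eyes.get_image(name): name is "scene" or "side" or "wrist"; returns the picture (480x640x3 uint8, red, green, blue); there is no depth.
- eyes.calibration(name): a dict with "fx", "fy", "cx", "cy" (pixels), "dist" ([k1, k2, p1, p2, k3] as OpenCV has them; the pictures are not rectified), "pose" (4x4, takes a point from camera to world coordinates); the wrist camera has in their place "tool_from_camera" (4x4, takes a point from camera to tool coordinates, whose origin is the TCP and whose axes are the flange's). Camera axes: x right, y up, looking along -z (the intrinsics and any distortion apply to the point x, -y, -z); pixel columns grow to the right and rows downward; lengths in mm; the calibration is good to about 2 mm. A picture is of the moment at which its call begins: read the wrist's pose just before it. calibration takes no time and is no camera call.
- ctrl.finish_job(): hands the job in, once; it reports no verdict.
The state is a dict: "clock": time; "qpos": joint angles; "qd": joint speeds; "tau": joint torques, N m; "eef_pos": TCP position; "tool_rot": TCP orientation; "force": force on the tool from outside, world axes, zero at the start; "torque": the same for the moment, N m; "width": finger opening in mm.
Only numpy, scipy, OpenCV 4.12 (cv2) and the standard library are available. Lean on these libraries where they do the work, as an engineer would, in place of code of your own. Each camera call takes 0.05 s, during which the arm holds its last target. There are 200 camera calls.

## Task

Clear the mixed parts off the bench: stand both wooden heels upright, side by side, in the well of the plywood kit box, then lay the aluminium plate flat, handle up, centred and squarely over them on the box's two end ledges, lying lengthwise between the end lips. Stand the two white spools upright in the grey tray, one in each of its two bays. Leave the bottle, the shoe last and the hammer alone.

Things in the scene. Friction and masses are not known exactly. Their poses are not given: they have to be found in the camera images.
- heel_a: Loose wooden shoe heel, 34 (x) x 40 (y) x 48 (z) mm, about 60 g, upright on its thin black rubber foot. Origin: centre of underside, z up. Flat parallel sides 40 mm apart face +-y and span x -17 to +7 mm; towards +x it narrows to 30 mm. Both heels alike. In the kit box they fit at box x = -26 and +26 mm, y = 0, flat sides facing the box's +-y, either way round, tops 4 mm below the ledges.
- heel_b: Loose wooden shoe heel, 34 (x) x 40 (y) x 48 (z) mm, about 60 g, upright on its thin black rubber foot. Origin: centre of underside, z up. Flat parallel sides 40 mm apart face +-y and span x -17 to +7 mm; towards +x it narrows to 30 mm. Both heels alike. In the kit box they fit at box x = -26 and +26 mm, y = 0, flat sides facing the box's +-y, either way round, tops 4 mm below the ledges.
- spool_a: Loose empty thread spool, white plastic, standing upright on its wide foot: a foot disc 56 mm across and 6 mm high, above it a plain round tube 34 mm across up to 70 mm above the underside; about 50 g. Origin: centre of its underside, z up. Both spools are alike.
- spool_b: Loose empty thread spool, white plastic, standing upright on its wide foot: a foot disc 56 mm across and 6 mm high, above it a plain round tube 34 mm across up to 70 mm above the underside; about 50 g. Origin: centre of its underside, z up. Both spools are alike.
- plate: Loose flat aluminium plate, 130 (x) x 80 (y) x 6 (z) mm, about 220 g; dark wooden handle bar in the middle of its upper face, 60 mm long (x), 16 mm wide (y), top 38 mm above the underside. Origin: centre of underside, z up. Lies over the box with x along the box's x (either way round), 9 mm play to each lip, nothing locating it in y; it then covers the well.
- kit_box: Plywood box fixed to the bench, left or right, 158 (x) x 110 (y) mm. Origin: centre of underside, z up. Floor at 5 mm height. Well between the end blocks: x -51 to +51, y -50 to +50 mm, long side walls only 25 mm high. Ledge at each end (|x| 51 to 74 mm), top at 57 mm height; outside it (|x| 74 to 79 mm) a lip up to 66 mm.
- spool_tray: Grey plastic tray fixed to the bench on the side opposite the kit box, 172 (x) x 88 (y) x 28 (z) mm, walls and floor 4 mm, a dividing wall (28 mm high) across its middle (x = 0). Origin: centre of underside, z up. Two bays, 80 x 80 mm inside, centred at x = -42 and +42 mm, y = 0; floor 4 mm above the origin.
- bottle: Bystander: loose white plastic bottle with a yellow cap, 50 mm across, 95 mm high, standing. Origin: centre of its underside. Not to be disturbed.
- shoe_last: Bystander: loose wooden shoe last on a flat black base, about 200 x 70 mm and 92 mm high, at the far side of the work. Origin: centre of its underside. Not to be disturbed.
- hammer: Bystander: loose hammer, 260 mm long, lying at the left. Origin: on the underside near its middle, x along the handle towards the head. Not to be disturbed.

How it is judged (in metres and radians):
At the end, for the whole second after the job is handed in: Heels upright (0.12 rad) on the floor of the box's well; plate flat (0.06 rad) on both ledges, within 12 mm of centre along the box, 15 mm across and 0.2 rad in yaw; one spool upright (0.12 rad) on the floor of each tray bay; all released and at rest (x of heel_a in the frame of kit_box between -0.045 and 0.045 m and y of heel_a in the frame of kit_box between -0.045 and 0.045 m and z of heel_a in the frame of kit_box between 0 and 0.01 m and angle between each of heel_a, heel_b, spool_a, spool_b's own z axis and vertical below 0.12 rad and x of heel_b in the frame of kit_box between -0.045 and 0.045 m and y of heel_b in the frame of kit_box between -0.045 and 0.045 m and z of heel_b in the frame of kit_box between 0 and 0.01 m and ((x of spool_a in the frame of spool_tray between 0.02 and 0.064 m and x of spool_b in the frame of spool_tray between -0.064 and -0.02 m) or (x of spool_a in the frame of spool_tray between -0.064 and -0.02 m and x of spool_b in the frame of spool_tray between 0.02 and 0.064 m)) and y of spool_a in the frame of spool_tray between -0.022 and 0.022 m and z of spool_a in the frame of spool_tray between -0.002 and 0.01 m and y of spool_b in the frame of spool_tray between -0.022 and 0.022 m and z of spool_b in the frame of spool_tray between -0.002 and 0.01 m and x of plate in the frame of kit_box between -0.012 and 0.012 m and y of plate in the frame of kit_box between -0.015 and 0.015 m and z of plate in the frame of kit_box between 0.053 and 0.061 m and angle between plate's own z axis and vertical below 0.06 rad and angle between the x axis of plate and the x axis of kit_box, either way round below 0.2 rad and linear speed of each of heel_a, heel_b, spool_a, spool_b, plate below 0.02 m/s); the robot touches nothing.
It fails at once if the bottle is moved by more than 30 mm or knocked over (distance of bottle from where it was at the start of the episode above 0.03 m or angle between bottle's own z axis and vertical above 0.5 rad).
It fails at once if the shoe last is moved by more than 30 mm or knocked over (distance of shoe_last from where it was at the start of the episode above 0.03 m or angle between shoe_last's own z axis and vertical above 0.5 rad).
It fails at once if the hammer is moved by more than 30 mm (distance of hammer from where it was at the start of the episode above 0.03 m).
It also fails if it takes over 144 s, if anything falls off the work surface, if the arm or the gripper's body presses on something with over 40 N, if the wrist force passes 120 N, or if a joint passes its speed limit or range.

## Working session

There is one attempt and no reset: what is moved stays moved. The work goes in short steps, Python scripts to look and compute and a tool call to move; the robot and the scene stay as the last step left them, time stands still between calls to the robot, and variables do not carry over. Pictures are saved under pics/ and viewed, about 12 in all and at most 16, crops included, and the job is handed in when it is done.

Besides the shell and the picture viewer there is one more tool, called after "Emit:" as a command line: name --pt "numbers of a row" for each row, then --argument value for the rest. move_arm: Moves the arm, as the interface text tells. Its arguments: {"type":"object","properties":{"increments":{"type":"array","items":{"type":"array","items":{"type":"number"}}},"grip":{"type":"number"}},"required":["increments"]}

```bash
ls; mkdir -p pics; python3 - <<'E'
from cell import ctrl, eyes
import cv2, numpy as np
print(ctrl.read_state())
for n in ["scene","side","wrist"]:
    print(n,eyes.calibration(n))
ims=[eyes.get_image(n) for n in ["scene","side","wrist"]]
for n,i in zip("abc",ims): cv2.imwrite(f"pics/{n}0.png",i[:,:,::-1])
E
```

```text
pics
{'clock': 0.0, 'qpos': array([-1.27680127,  0.62934205,  0.03844401,  1.51838746, -0.02698789,
        0.99634042, -0.02001337]), 'qd': array([ 2.88216405e-04,  6.73274162e-04,  4.34585916e-04, -9.35492998e-04,
       -8.98739245e-04, -1.16873025e-03,  5.98809025e-05]), 'tau': array([-3.26941590e-04, -5.63409984e+01,  1.22618381e+00, -1.93450087e+01,
        1.10376332e-02,  1.04814721e-02,  1.02264633e-05]), 'eef_pos': array([228.60269692, 607.77930865, 230.38558452]), 'tool_rot': array([-3.13963385e+00,  3.77859685e-05,  2.78178876e+00]), 'force': array([ 0.15023251,  0.02495886, -0.52168868]), 'torque': array([ 0.04876778,  0.05581441, -0.0281828 ]), 'width': 85.57530192368372}
scene {'fx': 567.299410521136, 'fy': 567.299410521136, 'cx': 317.9884483179131, 'cy': 236.0906827288263, 'dist': array([-0.09446106,  0.        ,  0.        ,  0.        ,  0.        ]), 'pose': array([[-7.48836935e-01, -4.85055505e-01,  4.51624182e-01,
         1.22906264e+03],
       [ 6.62408521e-01, -5.25762748e-01,  5.33655772e-01,
         7.77174175e+02],
       [-2.14054989e-02,  6.98780860e-01
[... 512 characters left out ...]
,  8.15145146e-01,  5.78821336e-01,
         8.76953500e+02],
       [ 0.00000000e+00,  0.00000000e+00,  0.00000000e+00,
         1.00000000e+00]])}
wrist {'fx': 423.7752454126585, 'fy': 423.7752454126585, 'cx': 323.7297727830779, 'cy': 243.52537845787984, 'dist': array([-0.08997442,  0.        ,  0.        ,  0.        ,  0.        ]), 'tool_from_camera': array([[-2.29138179e-04,  9.49152844e-01,  3.14815542e-01,
         7.93764209e+01],
       [ 9.99999856e-01,  6.44920871e-05,  5.33408537e-04,
         3.14127898e-01],
       [ 4.85983119e-04,  3.14815619e-01, -9.49152722e-01,
        -1.42490135e+02],
       [ 0.00000000e+00,  0.00000000e+00,  0.00000000e+00,
         1.00000000e+00]])}
```

View pics/a0.png

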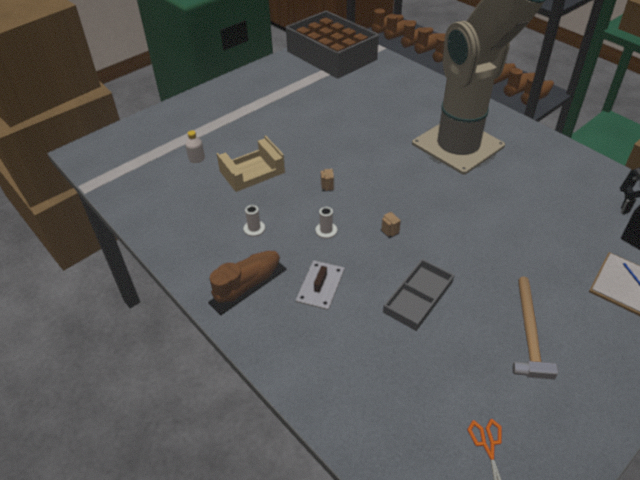

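View pics/b0.png

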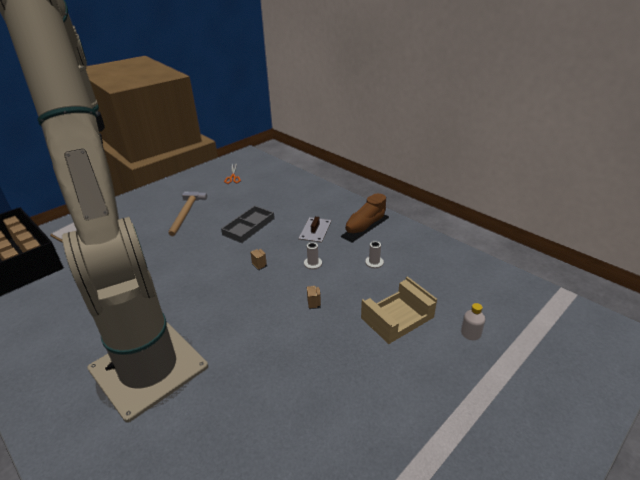

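The scene view shows the box at (251,163), heels at (327,180) and (390,224), spools at (254,218) and (326,222), the plate at (320,284) and the tray at (419,294). The side view agrees.

```bash
cat > h.py <<'E'
from cell import ctrl, eyes
import cv2, numpy as np
from scipy.spatial.transform import Rotation as R
def K(c): return np.array([[c['fx'],0,c['cx']],[0,c['fy'],c['cy']],[0,0,1.]])
def Ttool(s):
    T=np.eye(4); T[:3,:3]=R.from_euler('xyz',s['tool_rot']).as_matrix(); T[:3,3]=s['eef_pos']; return T
def campose(n,s=None):
    c=eyes.calibration(n)
    return c,(c['pose'] if 'pose' in c else Ttool(s)@c['tool_from_camera'])
def rays(n,px,s=None):
    c,P=campose(n,s)
    u=cv2.undistortPoints(np.array(px,float).reshape(-1,1,2),K(c),c['dist'])[:,0]
    d=np.c_[u[:,0],-u[:,1],-np.ones(len(u))]@P[:3,:3].T
    return P[:3,3],d
def onz(n,px,z,s=None):
    o,d=rays(n,px,s); return o+d*((z-o[2])/d[:,2])[:,None]
def two(p1,p2,s=None):  # scene px, side px -> point, gap
    o1,d1=rays('scene',[p1]);o2,d2=rays('side',[p2]); d1,d2=d1[0],d2[0]
    A=np.c_[d1,-d2]; t=np.linalg.lstsq(A,o2-o1,rcond=None)[0]
    a,b=o1+t[0]*d1,o2+t[1]*d2; return (a+b)/2,np.linalg.norm(a-b)
def proj(n,X,s=None):
    c,P=campose(n,s); q=(np.array(X,float)-P[:3,3])@P[:3,:3]
    return cv2.projectPoints(q*[1,-1,-1],np.zeros(3),np.zeros(3),K(c),c['dist'])[0][:,0]
def move(target,yaw=None,s=None):
    """increment (cm, deg) from measured pose to target xyz / tool yaw, tool down"""
    s=s or ctrl.read_state(); T=Ttool(s)
    d=T[:3,:3].T@(np.array(target)-T[:3,3])/10
    w=np.zeros(3)
    if yaw is not None:
        G=R.from_euler('xyz',[np.pi,0,yaw]).as_matrix()
        w=R.from_matrix(T[:3,:3].T@G).as_rotvec(degrees=True)
    print('inc',d.round(2),w.round(1)); return d,w
E
python3 - <<'E'
from h import *
np.set_printoptions(suppress=True,precision=0)
for n,a,b,z in [('heel1',(327,180),(314,297),24),('heel2',(390,224),(259,259),24),('spool1',(254,208),(375,244),70),('spool2',(326,211),(312,245),70),('plate',(320,284),(315,229),6),('tray',(419,294),(248,223),14),('box',(251,163),(398,309),20),('bottle',(191,134),(477,308),90),('last',(245,280),(366,215),40),('hammer',(530,320),(188,212),20)]:
    print(n,onz('scene',[a],z)[0],onz('side',[b],z)[0],*two(a,b))
print(Ttool(ctrl.read_state()).round(2))
E
```

```text
heel1 [ 426. -126.   24.] [ 425. -128.   24.] [ 425. -127.   23.] 0.2979335803147338
heel2 [425. 112.  24.] [426. 113.  24.] [425. 113.  25.] 0.005148337614301582
spool1 [ 670. -129.   70.] [ 676. -131.   70.] [ 673. -131.   71.] 5.156813319429274
spool2 [545.   2.  70.] [544.   2.  70.] [544.   2.  70.] 0.2484131799000132
plate [678. 128.   6.] [672. 124.   6.] [676. 127.   3.] 1.5258046828923288
tray [535. 309.  14.] [532. 309.  14.] [533. 309.  13.] 2.0716597342207086
box [ 532. -336.   20.] [ 549. -317.   20.] [ 540. -324.   31.] 0.5448980891499882
bottle [ 626. -489.   90.] [ 622. -491.   90.] [ 625. -491.   88.] 1.1751722521270085
last [815.  24.  40.] [815.  22.  40.] [816.  23.  39.] 0.9475404668182844
hammer [413. 527.  20.] [424. 514.  20.] [421. 524.  20.] 15.182282494796299
[[ -1.   0.  -0. 229.]
 [  0.   1.  -0. 608.]
 [ -0.  -0.  -1. 231.]
 [  0.   0.   0.   1.]]
```

View pics/c0.png

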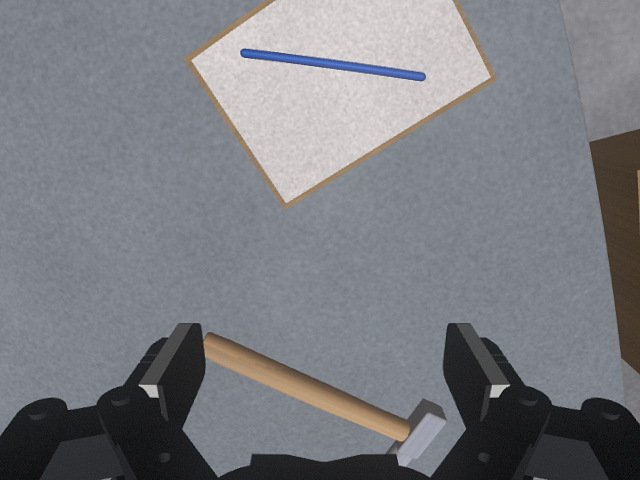

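The wrist view shows only the hammer at (310,390) and the clipboard. The two-view positions agree with the given sizes. I'll move over the work for a closer wrist view.

```bash
python3 - <<'E'
from h import *
move([500,0,350],np.pi)
E
```

```text
inc [-46.8  -47.37 -11.87] [ -0.1  -0.  -20.6]
```

Emit:
move_arm --pt "-46.8 -47.4 -11.9 0 0 -20.6" --pt "-46.8 -47.4 -11.9 0 0 -20.6" --pt "-46.8 -47.4 -11.9 0 0 -20.6" --pt "-46.8 -47.4 -11.9 0 0 -20.6" --pt "-46.8 -47.4 -11.9 0 0 -20.6" --pt "-46.8 -47.4 -11.9 0 0 -20.6" --pt "-46.8 -47.4 -11.9 0 0 -20.6" --pt "-46.8 -47.4 -11.9 0 0 -20.6" --pt "-46.8 -47.4 -11.9 0 0 -20.6" --pt "-46.8 -47.4 -11.9 0 0 -20.6" --pt "-46.8 -47.4 -11.9 0 0 -20.6" --pt "-46.8 -47.4 -11.9 0 0 -20.6" --pt "-46.8 -47.4 -11.9 0 0 -20.6" --pt "-46.8 -47.4 -11.9 0 0 -20.6" --pt "-46.8 -47.4 -11.9 0 0 -20.6" --pt "-46.8 -47.4 -11.9 0 0 -20.6" --pt "-46.8 -47.4 -11.9 0 0 -20.6" --pt "-46.8 -47.4 -11.9 0 0 -20.6" --pt "-46.8 -47.4 -11.9 0 0 -20.6" --pt "-46.8 -47.4 -11.9 0 0 -20.6"

```text
clock: 2.15
eef_pos: [499.8, 0.7, 350.3]
tool_rot: [3.141, -0.0, -3.141]
force: [-0.6, 0.8, -0.1]
width: 85.7
```

```bash
python3 - <<'E'
from h import *
import pickle
s=ctrl.read_state(); im=eyes.get_image('wrist'); pickle.dump((s,im),open('w1.pkl','wb'))
cv2.imwrite('pics/w1.png',im[:,:,::-1]); print(s['eef_pos'],s['tool_rot'],s['qpos'],s['clock'])
E
```

```text
[499.80393083   0.68151339 350.27744549] [ 3.14142400e+00 -1.03415114e-04 -3.14058117e+00] [-0.15643457  0.28772139  0.13174877  1.75486378 -0.04199457  1.10182151
  1.56075783] 2.15
```

View pics/w1.png

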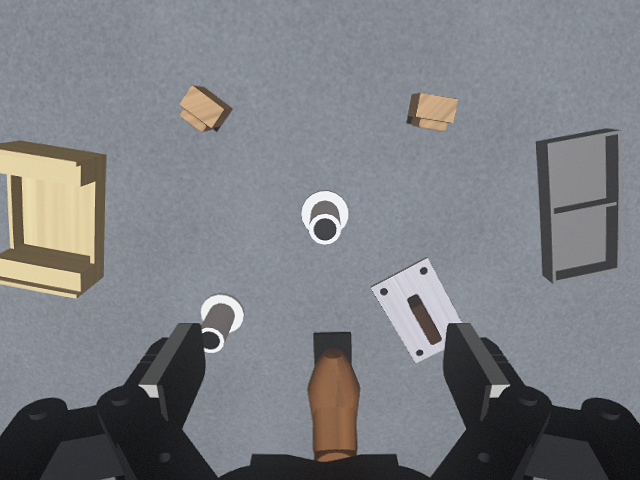

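The wrist view shows heels at (205,108) and (434,110), spools with tops at (325,229) and (211,341), the plate at (420,310), the box at left (0–105, 142–297) and the tray at right (537–620, 130–282). I'll enlarge it for corners.

```bash
python3 - <<'E'
import cv2,numpy as np
im=cv2.imread('pics/w1.png')
up=lambda x,y,w,h,k:cv2.resize(im[y:y+h,x:x+w],None,fx=k,fy=k,interpolation=cv2.INTER_CUBIC)
a=up(170,75,70,65,4); b=up(400,75,70,65,4); c=up(0,130,115,175,3)[:525]
o=np.zeros((525,345+290,3),np.uint8); o[:525,:345]=c; o[:260,350:630]=a; o[262:522,350:630]=b
cv2.imwrite('pics/crop1.png',o)
E
```

```text
(no output)
```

View pics/crop1.png

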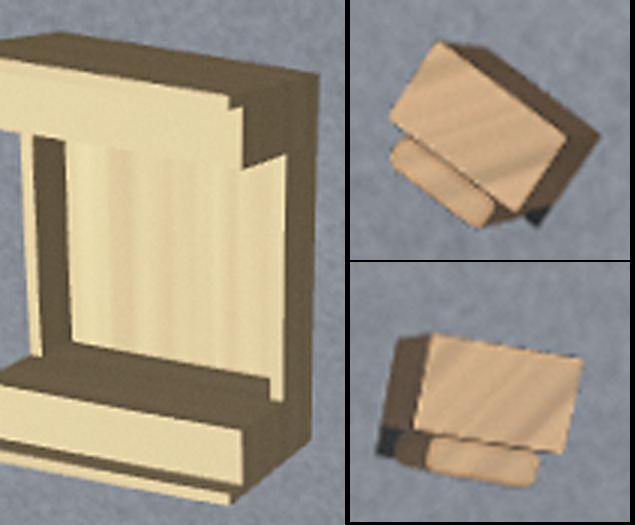

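The crop shows clean heel-top corners: heel 1 at (440,42),(565,137),(516,212),(390,118) and heel 2 at (432,335),(582,357),(565,453),(414,428). The narrow part is below the block in each. Box inner ledge corners are at (243,170) and (243,430).

```bash
python3 - <<'E'
from h import *
import pickle
np.set_printoptions(suppress=True,precision=1)
s,im=pickle.load(open('w1.pkl','rb'))
for nm,q in [('h1',[(192.5,85.5),(223.75,109.25),(211.5,128),(180,104.5)]),('h2',[(420.5,93.25),(458,98.75),(453.75,122.75),(416,116.5)])]:
    P=onz('wrist',q,48,s)[:,:2]; e=np.roll(P,-1,0)-P
    L=np.linalg.norm(e,axis=1); a=[np.degrees(np.arctan2(*(v[::-1]))) for v in e]
    print(nm,P.mean(0),'L',L,'ang',np.array(a))
# box ledge/lip points
print('box ledge',onz('wrist',[(81,186.7),(81,273.3)],57,s),'lip',onz('wrist',[(76,161.7),(77.3,297.7)],66,s))
# spools: dark hole tops and white discs
g=cv2.cvtColor(im,cv2.COLOR_RGB2GRAY); hsv=cv2.cvtColor(im,cv2.COLOR_RGB2HSV)
w=((g>215)).astype(np.uint8)
n,l,st,c=cv2.connectedComponentsWithStats(w)
for i in range(1,n):
    if st[i,4]>150: print('white',st[i],c[i])
# plate mask: bright-ish low sat
pm=((g>165)&(hsv[...,1]<40)).astype(np.uint8)
n,l,st,c=cv2.connectedComponentsWithStats(pm)
for i in range(1,n):
    if st[i,4]>800:
        cs=cv2.findContours((l==i).astype(np.uint8),0,1)[0]; r=cv2.minAreaRect(max(cs,key=len)); print('plate?',st[i],onz('wrist',cv2.boxPoints(r),6,s)[:,:2].tolist(),cv2.boxPoints(r))
# tray inner
for y,x in [(170,575),(235,580),(140,612),(300,500),(200,545)]: print(im[y,x])
E
python3 - <<'E'
import cv2,numpy as np
im=cv2.imread('pics/w1.png')
up=lambda x,y,w,h,k:cv2.resize(im[y:y+h,x:x+w],None,fx=k,fy=k,interpolation=cv2.INTER_CUBIC)
o=np.zeros((500,800,3),np.uint8)
a=up(525,120,105,170,3)[:500]; o[:500,:315]=a[:500]
b=up(360,250,110,120,4)[:480]; o[:480,330:770]=b
cv2.imwrite('pics/crop2.png',o)
E
```

```text
h1 [ 421.8 -123.5] L [38.5 23.1 39.1 23.2] ang [  52.1  -36.8 -127.7  141.8]
h2 [422.8 115.2] L [38.9 23.9 39.8 23.1] ang [ 83.1  -6.  -98.1 171.8]
box ledge [[ 500.9 -259.9   57. ]
 [ 601.1 -278.1   57. ]] lip [[ 473.1 -255.8   66. ]
 [ 627.7 -282.9   66. ]]
white [ 24 177  13  69 424] [ 29.  208.3]
white [ 302  191   46   53 1019] [324.3 213.4]
white [201 295  43  37 539] [224.1 308.4]
white [202 328  22  25 159] [214.3 339.7]
plate? [ 301  191   48   54 1142] [[531.8822053977482, -35.18653346376888], [507.4627690237435, 12.994337313952089], [563.3833940441259, 41.25769262453997], [589.5335811750842, -8.177233985112208]] [[293.6 203.2]
 [334.8 182.6]
 [358.  229. ]
 [316.8 249.6]]
plate? [ 371  258   91  105 4194] [[639.6563455400606, 59.123063074021864], [599.2704261953647, 127.51635682827151], [710.0795436031806, 192.93933837376716], [756.1647810075001, 120.57101552546804]] [[370.6 287.4]
 [427.2 257.2]
 [469.  335.6]
 [412.4 365.8]]
[140 139 142]
[135 134 137]
[66 65 69]
[134 140 150]
[62 62 65]
```

View pics/crop2.png

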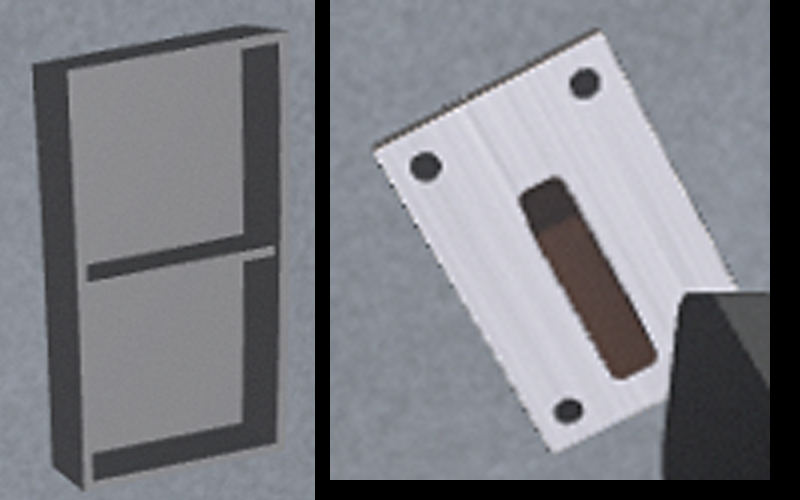

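The tray crop gives rim corners at (68,70),(288,32),(278,443),(88,490). The plate corners are at (375,150),(602,32),(552,452), with its handle from (540,180) to (635,375).

```bash
python3 - <<'E'
from h import *
import pickle
np.set_printoptions(suppress=True,precision=1)
s,im=pickle.load(open('w1.pkl','rb'))
T=onz('wrist',np.array([(68,70),(288,32),(278,443),(88,490)])/3+[525,120],28,s)[:,:2]; e=np.roll(T,-1,0)-T
print('tray',T.mean(0),np.linalg.norm(e,axis=1),np.degrees(np.arctan2(e[:,1],e[:,0])))
P=onz('wrist',(np.array([(375,150),(602,32),(552,452)])-[330,0])/4+[360,250],6,s)[:,:2]
print('plate',(P[1]+P[2])/2,P[1]-P[0],P[2]-P[0],np.degrees(np.arctan2(*(P[2]-P[0])[::-1])))
H=onz('wrist',(np.array([(557,225),(635,375)])-[330,0])/4+[360,250],38,s)[:,:2]; print('handle top ends',H,H.mean(0))
g=cv2.cvtColor(im,cv2.COLOR_RGB2GRAY)
print('spool hole',onz('wrist',[(325,229),(211,341)],70,s)); 
print('spool px expected', proj('wrist',[[545,2,70],[671,-130,70]],s))
print('last base', onz('wrist',[(314,333),(351,333)],5,s))
E
python3 - <<'E'
from h import *
move([421,-123,150],np.radians(142.3))
move([421,-123,20],np.radians(142.3))
E
```

```text
tray [532.5 307. ] [ 87.3 167.5  82.9 171.9] [ 101.    10.7  -75.9 -167.8]
plate [676.1 126.5] [-39.5  68.6] [111.9  64.5] 29.94754696537527
handle top ends [[650.1 111.6]
 [702.1 140.1]] [676.1 125.9]
spool hole [[ 544.6    1.6   70. ]
 [ 679.  -129.5   70. ]]
spool px expected [[325.4 229.3]
 [209.9 334.9]]
last base [[705.5 -12.4   5. ]
 [705.5  36.1   5. ]]
inc [  7.89 -12.35  20.03] [ 0.  -0.  37.7]
inc [  7.89 -12.35  33.03] [ 0.  -0.  37.7]
```

Emit:
move_arm --pt "7.9 -12.3 20 0 0 37.7" --pt "7.9 -12.3 20 0 0 37.7" --pt "7.9 -12.3 20 0 0 37.7" --pt "7.9 -12.3 20 0 0 37.7" --pt "7.9 -12.3 20 0 0 37.7" --pt "7.9 -12.3 20 0 0 37.7" --pt "7.9 -12.3 20 0 0 37.7" --pt "7.9 -12.3 20 0 0 37.7" --pt "7.9 -12.3 22 0 0 37.7" --pt "7.9 -12.3 24 0 0 37.7" --grip 1

```text
clock: 3.2
eef_pos: [423.8, -122.2, 111.6]
tool_rot: [3.138, 0.005, 2.486]
force: [0.1, -0.1, 0.2]
width: 85.2
```

```bash
python3 - <<'E'
from h import *
s=ctrl.read_state(); im=eyes.get_image('wrist')
cv2.imwrite('pics/w2.png',im[:,:,::-1]); print(s['eef_pos'],s['tool_rot'],s['clock'])
move([421.8,-123.5,20],np.radians(142.3))
E
```

```text
[ 423.80327469 -122.1730453   111.59296708] [3.13840719 0.00494254 2.48638196] 3.2
inc [-0.11 -0.16  8.9 ] [0.1 0.  0.2]
```

View pics/w2.png

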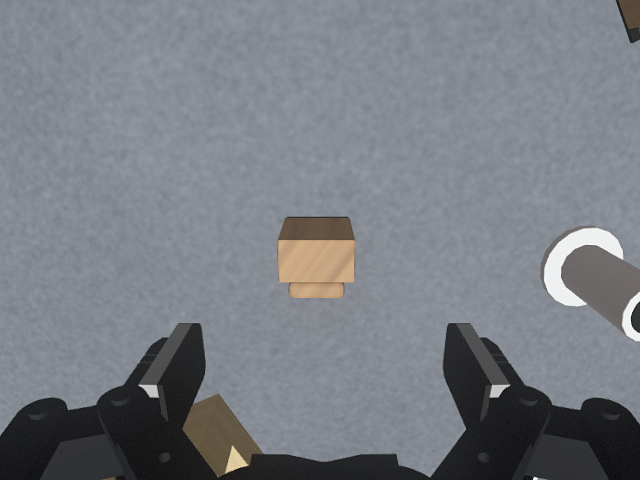

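Heel 1 sits square between the fingers, with its top at columns 278–355, rows 240–282.

```bash
python3 - <<'E'
from h import *
s=ctrl.read_state(); 
P=onz('wrist',[(278,240),(353,240),(355,282),(279,282)],48,s); print(P.mean(0),np.linalg.norm(P[1]-P[0]),np.linalg.norm(P[2]-P[1]))
move([*P.mean(0)[:2],20],np.radians(142.3))
E
```

```text
[ 418.07818609 -122.72484673   48.        ] 37.871283695485886 23.10405849399081
inc [ 0.24 -0.33  8.9 ] [0.1 0.  0.2]
```

Emit:
move_arm --pt "0.1 -0.25 3 0 0 0" --pt "0.1 -0.25 6 0 0 0" --pt "0.1 -0.25 8 0 0 0" --pt "0.1 -0.25 8.9 0 0 0" --pt "0.1 -0.25 8.9 0 0 0" --pt "0.1 -0.25 8.9 0 0 0"

```text
clock: 3.85
eef_pos: [420.4, -123.3, 21.5]
tool_rot: [3.14, 0.001, 2.485]
force: [0.2, -0.4, -0.4]
width: 85.8
```

Emit:
move_arm --pt "0 0 0 0 0 0" --pt "0 0 0 0 0 0" --pt "0 0 0 0 0 0" --pt "0 0 0 0 0 0" --pt "0 0 0 0 0 0" --pt "0 0 0 0 0 0" --pt "0 0 0 0 0 0" --pt "0 0 0 0 0 0" --pt "0 0 0 0 0 0" --pt "0 0 0 0 0 0" --pt "0 0 0 0 0 0" --pt "0 0 0 0 0 0" --grip -1

```text
clock: 5.05
eef_pos: [419.2, -124.3, 22.2]
tool_rot: [3.14, 0.001, 2.483]
force: [0.2, 1.2, 7.6]
width: 39.3
```

```bash
python3 - <<'E'
from h import *
move([420,-124,120]); move([460,-300,230],np.radians(170))
E
```

```text
inc [-0.05  0.09 -9.78] [0. 0. 0.]
inc [-14.   -11.37 -20.78] [  0.1   0.1 -27.7]
```

Emit:
move_arm --pt "0 0 -3 0 0 0" --pt "0 0 -7 0 0 0" --pt "-3 -2 -11 0 0 -5" --pt "-6 -5 -15 0 0 -12" --pt "-10 -9 -19 0 0 -20" --pt "-14 -11.4 -20.8 0 0 -27.7" --pt "-14 -11.4 -20.8 0 0 -27.7" --pt "-14 -11.4 -20.8 0 0 -27.7" --pt "-14 -11.4 -20.8 0 0 -27.7"

```text
clock: 5.95
eef_pos: [458.8, -300.3, 229.2]
tool_rot: [3.141, -0.001, 2.965]
force: [0.6, 1.3, -0.2]
width: 39.2
```

```bash
python3 - <<'E'
from h import *
import pickle
s=ctrl.read_state(); im=eyes.get_image('wrist'); pickle.dump((s,im),open('w3.pkl','wb'))
cv2.imwrite('pics/w3.png',im[:,:,::-1]); print(s['eef_pos'],s['tool_rot'],s['clock'],s['width'])
E
```

```text
[ 458.81006383 -300.25393152  229.22913122] [ 3.14091768e+00 -7.22031691e-04  2.96502712e+00] 5.95 39.17386594739149
```

View pics/w3.png

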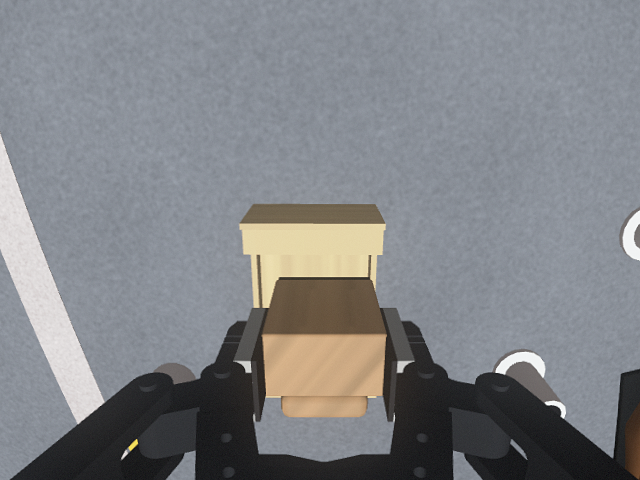

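Heel 1 is held. The box's near end is visible: lip top edge (241,223)–(384,223), ledge inner edge (243,254)–(382,254).

```bash
python3 - <<'E'
from h import *
import pickle
np.set_printoptions(suppress=True,precision=1)
s,im=pickle.load(open('w3.pkl','rb'))
L=onz('wrist',[(243,254),(382,254)],57,s); U=onz('wrist',[(241,223),(384,223)],66,s)
for P,k in((L,51),(U,79)):
    d=P[1]-P[0]; m=P.mean(0); a=np.arctan2(d[1],d[0])-np.pi/2
    print('w',np.linalg.norm(d[:2]),'yaw',np.degrees(a),'ctr',m[:2]+k*np.array([np.cos(a),np.sin(a)]))
for x in (21,-28):
    c=np.array([541,-323.5])+x*np.array([np.cos(np.radians(-10)),np.sin(np.radians(-10))]); print(c)
    move([*c,110],np.radians(170))
E
```

```text
w 109.9434095647909 yaw -10.12238494852141 ctr [ 540.5 -323.9]
w 107.28170996439896 yaw -10.143520959135708 ctr [ 540.7 -323.5]
[ 561.7 -327.1]
inc [-10.7  -1.   11.8] [ 0.1 -0.1 -0. ]
[ 513.4 -318.6]
inc [-5.8 -1.  11.8] [ 0.1 -0.1 -0. ]
```

Emit:
move_arm --pt "-4 -0.4 0 0 0 0" --pt "-8 -0.8 2 0 0 0" --pt "-10.7 -1 6 0 0 0" --pt "-10.7 -1 10 0 0 0" --pt "-10.7 -1 13 0 0 0" --pt "-10.7 -1 15 0 0 0" --pt "-10.7 -1 16 0 0 0" --pt "-10.7 -1 17 0 0 0" --pt "-10.7 -1 18 0 0 0" --pt "-10.7 -1 19 0 0 0" --pt "-10.7 -1 19.5 0 0 0" --pt "-10.7 -1 20 0 0 0" --pt "-10.7 -1 20 0 0 0" --pt "-10.7 -1 20 0 0 0"

```text
clock: 7.4
eef_pos: [563.4, -328.9, 29.6]
tool_rot: [-3.141, 0.0, 2.967]
force: [0.1, -0.1, -0.7]
width: 38.8
```

Emit:
move_arm --pt "0.1 0.1 0.1 0 0 0" --pt "0.15 0.1 0.2 0 0 0" --pt "0.15 0.1 0.25 0 0 0" --pt "0.15 0.1 0.25 0 0 0"

```text
clock: 7.8
eef_pos: [562.0, -327.3, 27.3]
tool_rot: [3.141, 0.0, 2.967]
force: [-1.3, 1.1, 4.1]
width: 39.2
```

Emit:
move_arm --pt "0 0 0 0 0 0" --pt "0 0 0 0 0 0" --pt "0 0 0 0 0 0" --pt "0 0 0 0 0 0" --pt "0 0 0 0 0 0" --pt "0 0 0 0 0 0" --pt "0 0 -1 0 0 0" --pt "0 0 -3 0 0 0" --pt "0 0 -7 0 0 0" --pt "0 0 -12 0 0 0" --pt "0 0 -14 0 0 0" --grip 0.4

```text
clock: 8.9
eef_pos: [563.6, -329.5, 172.4]
tool_rot: [-3.138, 0.007, 2.966]
force: [0.8, -0.9, -0.2]
width: 60.1
```

```bash
python3 - <<'E'
from h import *
move([423,115,200],np.radians(172.7)); move([423,115,21],np.radians(172.7));
s=ctrl.read_state(); print(s['clock'],s['eef_pos'],s['width'])
E
```

```text
inc [21.58 41.3  -3.04] [-0.2  0.4 -2.7]
inc [21.7  41.36 14.86] [-0.2  0.4 -2.7]
8.9 [ 563.61809792 -329.4712378   172.41398058] 60.11359572701903
```

Emit:
move_arm --pt "5 10 -3 0 0 -1" --pt "10 20 -3 0 0 -2.7" --pt "15 30 -3 0 0 -2.7" --pt "21.7 41.3 -2 0 0 -2.7" --pt "21.7 41.3 1 0 0 -2.7" --pt "21.7 41.3 3 0 0 -2.7" --pt "21.7 41.3 5 0 0 -2.7" --pt "21.7 41.3 6 0 0 -2.7" --pt "21.7 41.3 6 0 0 -2.7" --pt "21.7 41.3 6 0 0 -2.7" --pt "21.7 41.3 6 0 0 -2.7" --pt "21.7 41.3 6 0 0 -2.7" --pt "21.7 41.3 6 0 0 -2.7" --pt "21.7 41.3 6 0 0 -2.7" --grip 1

```text
clock: 10.3
eef_pos: [421.1, 115.8, 107.5]
tool_rot: [3.141, 0.002, 3.011]
force: [-1.0, -0.5, -0.3]
width: 85.5
```

```bash
python3 - <<'E'
from h import *
s=ctrl.read_state(); im=eyes.get_image('wrist'); cv2.imwrite('pics/w4.png',im[:,:,::-1])
print(s['eef_pos'],s['tool_rot'])
hsv=cv2.cvtColor(im,cv2.COLOR_RGB2HSV)
m=((hsv[...,0]<20)&(hsv[...,1]>80)&(hsv[...,2]>150)).astype(np.uint8); m[330:]=0
cs,_=cv2.findContours(m,0,1); 
for c in cs:
    if cv2.contourArea(c)>300:
        r=cv2.minAreaRect(c); print(r, onz('wrist',[r[0]],48,s))
c=np.array([421.5,114.5]); move([*c,21],np.radians(172.7))
E
```

```text
[421.12636495 115.76475236 107.49476983] [3.14135830e+00 1.78788920e-03 3.01125141e+00]
((323.0, 275.0), (58.0, 78.0), 90.0) [[425.83512105 114.64135796  48.        ]]
inc [-0.06 -0.13  8.64] [ 0.   0.1 -0.2]
```

Emit:
move_arm --pt "0 -0.1 3 0 0 0" --pt "0 -0.1 6 0 0 0" --pt "0 -0.1 8 0 0 0" --pt "0 -0.1 8.6 0 0 0" --pt "0 -0.1 8.6 0 0 0" --pt "0 -0.1 8.6 0 0 0"

```text
clock: 10.95
eef_pos: [420.5, 115.4, 21.1]
tool_rot: [-3.141, 0.001, 3.013]
force: [-0.3, -0.6, -0.0]
width: 85.4
```

Emit:
move_arm --pt "0 0 0 0 0 0" --pt "0 0 0 0 0 0" --pt "0 0 0 0 0 0" --pt "0 0 0 0 0 0" --pt "0 0 0 0 0 0" --pt "0 0 0 0 0 0" --pt "0 0 0 0 0 0" --pt "0 0 0 0 0 0" --pt "0 0 0 0 0 0" --pt "0 0 0 0 0 0" --pt "0 0 0 0 0 0" --pt "0 0 0 0 0 0" --grip -1

```text
clock: 12.15
eef_pos: [420.3, 116.2, 21.5]
tool_rot: [3.141, 0.001, 3.014]
force: [-1.0, -0.5, 6.5]
width: 38.9
```

```bash
python3 - <<'E'
from h import *
for x in (-28,):
    c=np.array([540.7,-323.7])+x*np.array([np.cos(np.radians(-10)),np.sin(np.radians(-10))]); print(c)
    move([*c,180],np.radians(170)); move([421,114,180]);
E
```

```text
[ 513.12538292 -318.83785103]
inc [-14.77 -41.95 -15.87] [0.  0.1 2.7]
inc [ -0.12  -0.2  -15.85] [0. 0. 0.]
```

Lift, travel above the box and settle at z 110.

Emit:
move_arm --pt "0 0 -4 0 0 0" --pt "0 0 -8 0 0 0" --pt "0 0 -13 0 0 0" --pt "0 0 -15.8 0 0 0" --pt "-1.5 -5 -15.8 0 0 0" --pt "-4 -12 -15.8 0 0 1.3" --pt "-7 -20 -15.8 0 0 2.7" --pt "-10 -28 -15.8 0 0 2.7" --pt "-13 -36 -15.8 0 0 2.7" --pt "-14.8 -42 -15 0 0 2.7" --pt "-14.8 -42 -13 0 0 2.7" --pt "-14.8 -42 -11 0 0 2.7" --pt "-14.8 -42 -9 0 0 2.7" --pt "-14.8 -42 -9 0 0 2.7" --pt "-14.8 -42 -9 0 0 2.7" --pt "-14.8 -42 -9 0 0 2.7"

```text
clock: 13.75
eef_pos: [513.2, -317.8, 110.9]
tool_rot: [3.14, -0.001, 2.968]
force: [0.5, 0.3, -0.3]
width: 39.0
```

```bash
python3 - <<'E'
from h import *
s=ctrl.read_state(); im=eyes.get_image('side');
cv2.imwrite('pics/s1.png',cv2.resize(im[230:380,290:490,::-1],None,fx=3,fy=3))
move([513.1,-318.8,27],np.radians(170)); print(s['eef_pos'])
E
```

```text
inc [ 0.04 -0.16  8.44] [0.1 0.  0.1]
[ 513.1677392  -317.7936463   110.92177492]
```

View pics/s1.png

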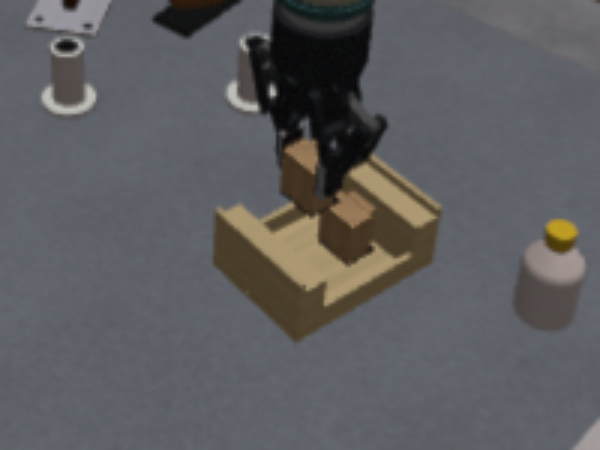

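The side crop shows heel 1 upright in the well at (350,225), with heel 2 held above the near half.

Emit:
move_arm --pt "0 -0.1 2 0 0 0" --pt "0 -0.1 4 0 0 0" --pt "0 -0.1 5.5 0 0 0" --pt "0 -0.1 6.5 0 0 0" --pt "0 -0.1 7.2 0 0 0" --pt "0 -0.1 7.8 0 0 0" --pt "0 -0.1 8.2 0 0 0" --pt "0 -0.1 8.4 0 0 0" --pt "0 -0.1 8.4 0 0 0" --pt "0 -0.1 8.4 0 0 0"

```text
clock: 14.8
eef_pos: [513.2, -320.6, 27.1]
tool_rot: [-3.141, 0.0, 2.967]
force: [0.6, -0.1, -0.7]
width: 38.8
```

Emit:
move_arm --pt "0 0 0 0 0 0" --pt "0 0 0 0 0 0" --pt "0 0 0 0 0 0" --pt "0 0 0 0 0 0" --pt "0 0 0 0 0 0" --pt "0 0 0 0 0 0" --pt "0 0 -1 0 0 0" --pt "0 0 -3 0 0 0" --pt "0 0 -7 0 0 0" --pt "0 0 -12 0 0 0" --pt "0 0 -16 0 0 0" --pt "0 0 -18 0 0 0" --grip 0.4

```text
clock: 16.0
eef_pos: [514.1, -321.9, 211.5]
tool_rot: [-3.139, 0.005, 2.966]
force: [-0.2, -0.9, 0.5]
width: 59.9
```

```bash
python3 - <<'E'
from h import *
s=ctrl.read_state(); print(s['eef_pos'],s['width'])
# spool foot discs in scene and side
for n,roi in (('scene',(200,190,340,250)),('side',(290,230,400,280))):
    im=eyes.get_image(n); x0,y0,x1,y1=roi; cv2.imwrite(f'pics/z_{n}.png',im[:,:,::-1])
    g=im[y0:y1,x0:x1].min(2); m=(g>165).astype(np.uint8)
    k,l,st,c=cv2.connectedComponentsWithStats(m)
    for i in range(1,k):
        if st[i,4]>40:
            x,y,w,h=st[i,:4]; print(n,st[i]+[x0,y0,0,0,0], onz(n,[(x0+x+w/2-.5,y0+y+h/2-.5)],3)[0])
move([676.1,126.2,180],np.radians(209))
E
```

```text
[ 514.06026916 -321.91984554  211.53896169] 59.859559924955725
scene [244 222  20  12  74] [ 677.66195661 -133.13561467    3.        ]
scene [316 225  21  12  81] [546.3828636    3.12217324   3.        ]
side [304 259  18   9  53] [541.93578973   0.95057248   3.        ]
side [366 258  17   9  56] [ 674.96041529 -131.84596465    3.        ]
inc [-8.09 46.96  3.04] [ -0.3   0.3 -39. ]
```

Emit:
move_arm --pt "-1 5 3 0 0 -5" --pt "-2 10 3 0 0 -10" --pt "-3 15 3 0 0 -15" --pt "-4 20 3 0 0 -20" --pt "-5 25 3 0 0 -25" --pt "-6 30 3 0 0 -30" --pt "-7 35 3 0 0 -35" --pt "-8 40 3 0 0 -38.7" --pt "-8.1 47 3 0 0 -38.7" --pt "-8.1 47 6 0 0 -38.7" --pt "-8.1 47 9 0 0 -38.7" --pt "-8.1 47 9 0 0 -38.7" --pt "-8.1 47 9 0 0 -38.7" --pt "-8.1 47 9 0 0 -38.7" --pt "-8.1 47 9 0 0 -38.7"

```text
clock: 17.6
eef_pos: [675.7, 126.9, 118.7]
tool_rot: [-3.14, 0.002, -2.643]
force: [-0.1, -0.8, -0.0]
width: 59.8
```

```bash
python3 - <<'E'
from h import *
s=ctrl.read_state(); im=eyes.get_image('wrist'); cv2.imwrite('pics/w5.png',im[:,:,::-1])
print(s['eef_pos'],s['tool_rot'],s['clock'],s['qpos'][6])
move([676.1,126.2,12],np.radians(208.7)) 
E
```

```text
[675.71383023 126.88307424 118.73629601] [-3.14027955e+00  2.44007886e-03 -2.64306740e+00] 17.6 2.2375743702359787
inc [ 0.03 -0.11 10.66] [-0.1  0.1 -0.1]
```

View pics/w5.png

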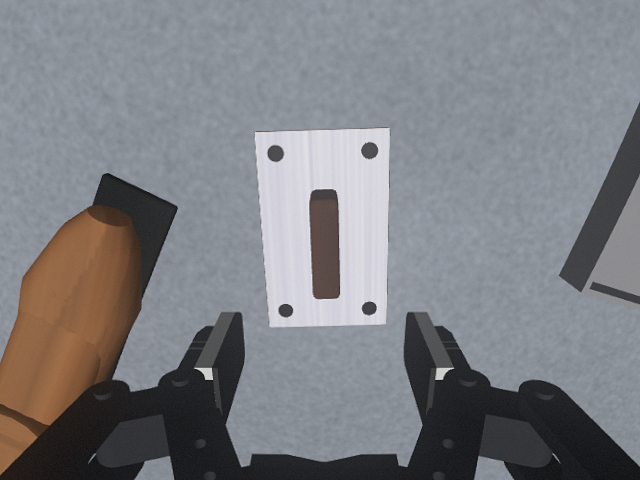

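The plate is clear at (255–390, 128–327) with its handle at (325,245), slightly rotated. The last's base corner is at (178,208).

```bash
python3 - <<'E'
from h import *
np.set_printoptions(suppress=True,precision=1)
s=ctrl.read_state()
P=onz('wrist',[(255,131),(390,127),(386,323.5),(269,327)],6,s)[:,:2]; e=np.roll(P,-1,0)-P
print(P.mean(0),np.linalg.norm(e,axis=1),np.degrees(np.arctan2(e[:,1],e[:,0])))
R_=Ttool(s)[:3,:3].T
print('last corner in tool',(R_@(onz('wrist',[(178,208),(140,300)],10,s)-s['eef_pos']).T).T)
move([*P.mean(0),12],np.radians(207.6))
E
```

```text
[674.9 126.5] [ 79.2 129.3  79.7 129.8] [ 120.2   30.1  -59.4 -150.1]
last corner in tool [[  19.5  -90.6  108.6]
 [ -43.3 -123.6  108.8]]
inc [ 0.1 -0.  10.7] [-0.1  0.1  1. ]
```

Emit:
move_arm --pt "0.1 0 3 0 0 -1.6" --pt "0.1 0 6 0 0 -1.6" --pt "0.1 0 8.5 0 0 -1.6" --pt "0.1 0 9.8 0 0 -1.6" --pt "0.1 0 10.6 0 0 -1.6" --pt "0.1 0 10.6 0 0 -1.6" --pt "0.1 0 10.6 0 0 -1.6"

```text
clock: 18.35
eef_pos: [674.7, 127.8, 12.0]
tool_rot: [-3.141, 0.002, -2.613]
force: [0.6, -0.4, 0.1]
width: 59.9
```

Emit:
move_arm --pt "0 0 0 0 0 0" --pt "0 0 0 0 0 0" --pt "0 0 0 0 0 0" --pt "0 0 0 0 0 0" --pt "0 0 0 0 0 0" --pt "0 0 0 0 0 0" --pt "0 0 0 0 0 0" --pt "0 0 0 0 0 0" --pt "0 0 0 0 0 0" --pt "0 0 0 0 0 0" --pt "0 0 0 0 0 0" --pt "0 0 0 0 0 0" --grip -1

```text
clock: 19.55
eef_pos: [674.4, 127.9, 11.7]
tool_rot: [-3.141, 0.001, -2.613]
force: [0.3, -0.0, 5.2]
width: 14.7
```

```bash
python3 - <<'E'
from h import *
move([675,126.5,190]); move([540.7,-323.7,190],np.radians(169.9)); move([460,-310,190],np.radians(169.9))
E
```

```text
inc [ -0.    -0.16 -17.83] [0. 0. 0.]
inc [ 34.3  -32.26 -17.86] [-0.   0.1 40.4]
inc [ 40.58 -27.01 -17.87] [-0.   0.1 40.4]
```

Emit:
move_arm --pt "0 0 -2 0 0 0" --pt "0 0 -5 0 0 0" --pt "0 0 -9 0 0 0" --pt "0 0 -13 0 0 0" --pt "0 0 -16.5 0 0 0" --pt "0 0 -17.9 0 0 0" --pt "2 -2 -17.9 0 0 2" --pt "5 -5 -17.9 0 0 7" --pt "8 -8 -17.9 0 0 12" --pt "11 -11 -17.9 0 0 18" --pt "14 -14 -17.9 0 0 24" --pt "17 -17 -17.9 0 0 30" --pt "20 -20 -17.9 0 0 36" --pt "23 -22 -17.9 0 0 40.4" --pt "26 -25 -17.9 0 0 40.4" --pt "29 -28 -17.9 0 0 40.4" --pt "32 -30 -17.9 0 0 40.4" --pt "33.5 -31.5 -17.9 0 0 40.4" --pt "34.3 -32.3 -17.9 0 0 40.4" --pt "34.3 -32.3 -17.9 0 0 40.4"

```text
clock: 21.55
eef_pos: [539.3, -325.1, 188.8]
tool_rot: [-3.141, -0.002, 2.963]
force: [-0.3, -0.4, -2.7]
width: 15.0
```

Emit:
move_arm --pt "0 0 0 0 0 0" --pt "0 0 2 0 0 0" --pt "0 0 4 0 0 0" --pt "0 0 5 0 0 0" --pt "0 0 5 0 0 0" --pt "0 0 5 0 0 0"

```text
clock: 22.15
eef_pos: [541.1, -323.4, 140.1]
tool_rot: [-3.142, 0.0, 2.966]
force: [-0.7, -0.7, -2.0]
width: 15.2
```

```bash
python3 - <<'E'
from h import *
import pickle
s=ctrl.read_state(); im=eyes.get_image('wrist'); pickle.dump((s,im),open('w6.pkl','wb')); cv2.imwrite('pics/w6.png',im[:,:,::-1])
print(s['eef_pos'],s['tool_rot'],s['width'],s['clock'])
move([540.7,-323.7,90],np.radians(169.9))
E
```

```text
[ 541.09231227 -323.41192291  140.12014398] [-3.14158315e+00  3.72901961e-04  2.96627617e+00] 15.193494537375438 22.15
inc [0.05 0.02 5.06] [-0.   0.1  0. ]
```

View pics/w6.png

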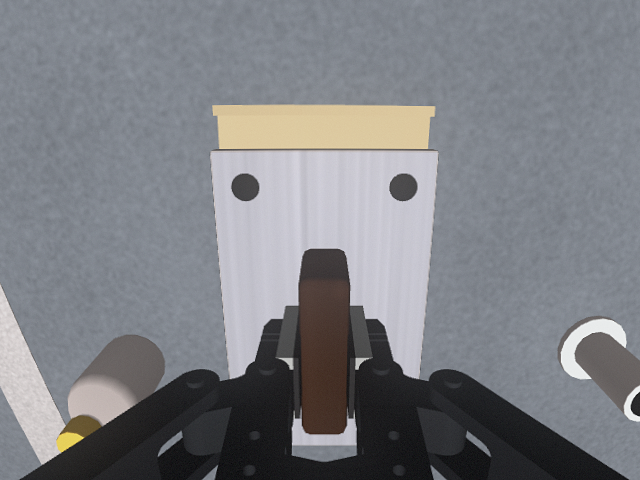

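The plate hangs square over the box. Its near edge is (211,150)–(438,150), and the box's near lip edge is (213,106)–(435,106).

```bash
python3 - <<'E'
from h import *
import pickle
np.set_printoptions(suppress=True,precision=1)
s,im=pickle.load(open('w6.pkl','rb'))
c,sn=np.cos(np.radians(-10.1)),np.sin(np.radians(-10.1)); A=np.array([[c,sn],[-sn,c]])
f=lambda px,z:((onz('wrist',px,z,s)[:,:2]-[540.7,-323.7])@A.T)
print('plate edge',f([(211,150.5),(438,150)],134.5),'lip',f([(213,105),(435,106.5)],66))
E
```

```text
plate edge [[-63.9 -38.8]
 [-64.1  39.9]] lip [[-79.1 -54.4]
 [-78.4  55.1]]
```

Emit:
move_arm --pt "0 0 2 0 0 0" --pt "0 0 4 0 0 0" --pt "0 0 5.2 0 0 0" --pt "0 0 6 0 0 0" --pt "0 0 6.4 0 0 0" --pt "0 0 6.7 0 0 0" --pt "0 0 6.9 0 0 0" --pt "0 0 7 0 0 0" --pt "0 0 7.1 0 0 0" --pt "0 0 7.1 0 0 0" --pt "0 0 7.1 0 0 0"

```text
clock: 23.3
eef_pos: [540.5, -324.0, 69.0]
tool_rot: [-3.142, 0.0, 2.965]
force: [0.4, 0.3, -2.2]
width: 14.9
```

Emit:
move_arm --pt "0 0 0.05 0 0 0" --pt "0 0 0.1 0 0 0" --pt "0 0 0.1 0 0 0" --pt "0 0 0.1 0 0 0"

```text
clock: 23.7
eef_pos: [540.5, -324.1, 68.7]
tool_rot: [3.141, 0.001, 2.965]
force: [-0.9, 0.8, 5.5]
width: 14.7
```

Emit:
move_arm --pt "0 0 0 0 0 0" --pt "0 0 0 0 0 0" --pt "0 0 0 0 0 0" --pt "0 0 0 0 0 0" --pt "0 0 0 0 0 0" --pt "0 0 0 0 0 0" --pt "0 0 0 0 0 0" --pt "0 0 -1 0 0 0" --pt "0 0 -3 0 0 0" --pt "0 0 -6 0 0 0" --pt "0 0 -10 0 0 0" --pt "0 0 -14 0 0 0" --pt "0 0 -14 0 0 0" --grip 0.1

```text
clock: 25.0
eef_pos: [542.8, -327.0, 214.5]
tool_rot: [-3.137, 0.01, 2.965]
force: [-0.1, -1.6, -0.3]
width: 46.8
```

```bash
python3 - <<'E'
from h import *
s=ctrl.read_state(); print(s['eef_pos'],s['width'],s['clock'])
move([675.5,-132,150],np.radians(170)); move([675.5,-132,38],np.radians(170))
E
```

```text
[ 542.78702859 -327.02673485  214.45449539] 46.83052410248617 25.0
inc [-9.57 21.56  6.44] [-0.3  0.6 -0.1]
inc [-9.45 21.62 17.64] [-0.3  0.6 -0.1]
```

Emit:
move_arm --pt "-2 5 2 0 0 0" --pt "-4 9 4 0 0 0" --pt "-6 13 6 0 0 0" --pt "-8 17 8 0 0 0" --pt "-9.5 21.4 8 0 0 0" --pt "-9.5 21.4 8 0 0 0" --pt "-9.5 21.4 8 0 0 0" --pt "-9.5 21.4 8 0 0 0" --grip 0.9

```text
clock: 25.8
eef_pos: [670.9, -131.5, 128.2]
tool_rot: [-3.14, 0.0, 2.964]
force: [-0.1, 0.5, 0.1]
width: 81.1
```

```bash
python3 - <<'E'
from h import *
s=ctrl.read_state(); im=eyes.get_image('wrist'); cv2.imwrite('pics/w7.png',im[:,:,::-1])
print(s['eef_pos'],s['width'])
m=(im.min(2)>190).astype(np.uint8); m[:150]=0
k,l,st,c=cv2.connectedComponentsWithStats(m)
for i in range(1,k):
    if st[i,4]>300: print(st[i],c[i])
print(proj('wrist',[[676,-132,3],[676,-132,70]],s))
move([675.8,-132,38],np.radians(170))
E
```

```text
[ 670.89082893 -131.54919045  128.20088941] 81.11824441424328
[ 284  200   85   67 2251] [326.13682808 225.82185695]
[ 295  249   65   60 1409] [326.85592619 277.32008517]
[[324.86904422 237.34275103]
 [324.92634966 276.68368723]]
inc [-0.49  0.11  9.04] [-0.1  0.  -0.3]
```

View pics/w7.png

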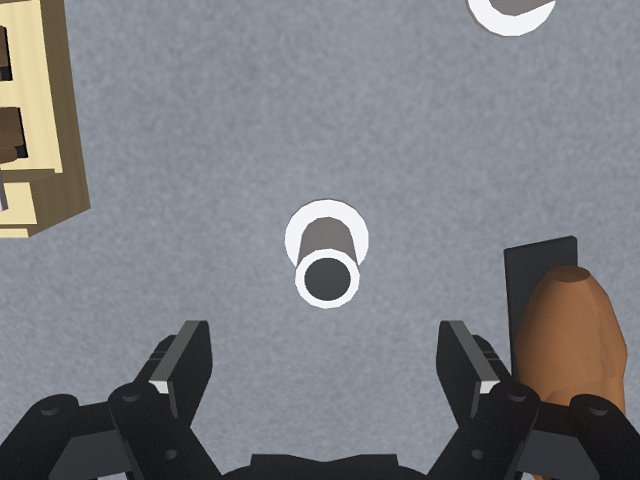

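The spool's foot is centred at (326,240) and its top at (327,278), within about 1 mm of the estimate. The last is well clear.

Emit:
move_arm --pt "-0.5 0.2 3 0 0 0" --pt "-0.5 0.2 6 0 0 0" --pt "-0.5 0.2 8 0 0 0" --pt "-0.5 0.2 9 0 0 0" --pt "-0.5 0.2 9 0 0 0" --pt "-0.5 0.2 9 0 0 0"

```text
clock: 26.45
eef_pos: [677.2, -130.1, 38.9]
tool_rot: [-3.141, 0.002, 2.964]
force: [0.5, -0.7, -0.4]
width: 81.2
```

Emit:
move_arm --pt "0 0 0 0 0 0" --pt "0 0 0 0 0 0" --pt "0 0 0 0 0 0" --pt "0 0 0 0 0 0" --pt "0 0 0 0 0 0" --pt "0 0 0 0 0 0" --pt "0 0 0 0 0 0" --pt "0 0 0 0 0 0" --pt "0 0 0 0 0 0" --pt "0 0 0 0 0 0" --pt "0 0 0 0 0 0" --pt "0 0 0 0 0 0" --grip -1

```text
clock: 27.65
eef_pos: [677.5, -129.1, 38.8]
tool_rot: [3.142, 0.002, 2.965]
force: [0.3, 0.6, 5.7]
width: 32.3
```

```bash
python3 - <<'E'
from h import *
import pickle
# tray centre from inner floor / rim
c=np.array([533,308.]); a=np.radians(11.5); u=np.array([np.cos(a),np.sin(a)])
print(proj('scene',[[*(c+42*u*k),4] for k in (-1,1)]),proj('side',[[*(c+42*u*k),4] for k in (-1,1)]))
print(c+42*u,c-42*u)
move([*(c+42*u),180],np.radians(191.5)); 
E
```

```text
[[427.71166143 284.73736442]
 [409.40299738 307.98788063]] [[240.53270013 231.3540453 ]
 [256.6882857  219.7355748 ]]
[574.15683759 316.37345325] [491.84316241 299.62654675]
inc [ 17.97  42.04 -14.15] [ -0.    0.1 -21.6]
```

Emit:
move_arm --pt "0 0 -3 0 0 0" --pt "0 0 -7 0 0 0" --pt "0 0 -11 0 0 0" --pt "0 0 -14 0 0 0" --pt "2 4 -14.2 0 0 -2" --pt "4 9 -14.2 0 0 -5" --pt "6 13 -14.2 0 0 -8" --pt "8 18 -14.2 0 0 -11" --pt "10 22 -14.2 0 0 -14" --pt "12 27 -14.2 0 0 -17" --pt "14 31 -14.2 0 0 -20" --pt "16 36 -14.2 0 0 -21.6" --pt "17.5 40 -14.2 0 0 -21.6" --pt "18 42 -14.2 0 0 -21.6" --pt "18 42 -14.2 0 0 -21.6" --pt "18 42 -14.2 0 0 -21.6" --pt "18 42 -14.2 0 0 -21.6"

```text
clock: 29.35
eef_pos: [573.8, 313.9, 179.8]
tool_rot: [-3.14, -0.0, -2.944]
force: [0.5, -0.5, -0.2]
width: 32.3
```

```bash
python3 - <<'E'
from h import *
s=ctrl.read_state(); im=eyes.get_image('wrist'); cv2.imwrite('pics/w8.png',im[:,:,::-1])
print(s['eef_pos'],s['tool_rot'],s['width'])
move([574.2,316.4,43],np.radians(191.5)); 
E
```

```text
[573.77922304 313.91134896 179.75984913] [-3.14008142e+00 -3.38001463e-04 -2.94376223e+00] 32.259814858735275
inc [-0.08  0.26 13.69] [-0.1 -0.  -0.2]
```

View pics/w8.png

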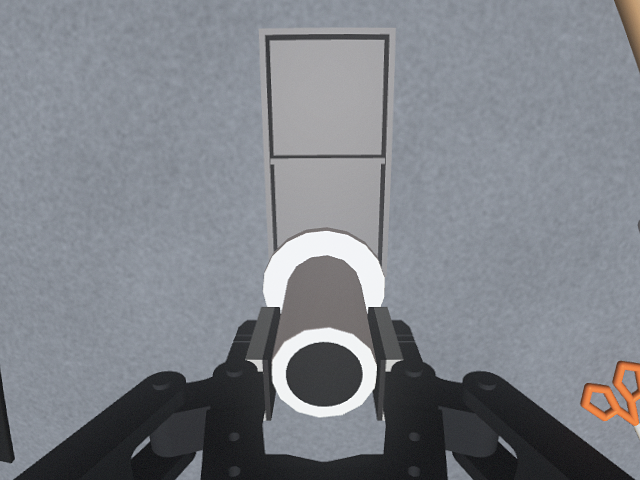

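The spool is held upright. The tray's near rim is (260,29)–(396,29) and its divider (270,160)–(386,160).

```bash
python3 - <<'E'
from h import *
np.set_printoptions(suppress=True,precision=1)
s=ctrl.read_state()
P=onz('wrist',[(260,29),(396,29),(270,160),(386,160)],28,s)[:,:2]; n=(P[0]+P[1])/2; c=(P[2]+P[3])/2
print(P, n,c,np.linalg.norm(P[1]-P[0]),np.linalg.norm(c-n)); u=(c-n)/np.linalg.norm(c-n); print(np.degrees(np.arctan2(u[1],u[0])),c+42*u,c-42*u)
move([*(c+42*u),43],np.radians(191.8)); 
E
```

```text
[[457.7 248.1]
 [440.6 333.7]
 [539.6 268.3]
 [523.8 346.8]] [449.2 290.9] [531.7 307.6] 87.23738308896871 84.21477338609114
11.437190961653933 [572.9 315.9] [490.5 299.3]
inc [ 0.1  0.2 13.7] [-0.1 -0.  -0.5]
```

Emit:
move_arm --pt "0.1 0.2 3 0 0 0" --pt "0.1 0.2 6 0 0 0" --pt "0.1 0.2 8.5 0 0 0" --pt "0.1 0.2 10.5 0 0 0" --pt "0.1 0.2 12 0 0 0" --pt "0.1 0.2 13 0 0 0" --pt "0.1 0.2 13.5 0 0 0" --pt "0.1 0.2 13.7 0 0 0" --pt "0.1 0.2 13.7 0 0 0" --pt "0.1 0.2 13.7 0 0 0"

```text
clock: 30.4
eef_pos: [572.5, 318.2, 43.6]
tool_rot: [3.141, 0.001, -2.941]
force: [-1.0, -0.1, -0.9]
width: 32.3
```

Emit:
move_arm --pt "0 0 0 0 0 0" --pt "0 0 0 0 0 0" --pt "0 0 0 0 0 0" --pt "0 0 0 0 0 0" --pt "0 0 0 0 0 0" --pt "0 0 0 0 0 0" --pt "0 0 -1 0 0 0" --pt "0 0 -3 0 0 0" --pt "0 0 -6 0 0 0" --pt "0 0 -10 0 0 0" --pt "0 0 -13 0 0 0" --pt "0 0 -13 0 0 0" --pt "0 0 -13 0 0 0" --grip 0.4

```text
clock: 31.7
eef_pos: [572.2, 318.2, 173.9]
tool_rot: [3.141, 0.001, -2.941]
force: [-0.6, 0.8, -0.0]
width: 59.7
```

```bash
python3 - <<'E'
from h import *
s=ctrl.read_state(); print(s['eef_pos'],s['width'],s['clock'])
move([544.5,2,130],np.radians(180))
E
```

```text
[572.18945488 318.16486718 173.90964985] 59.714983042158394 31.7
inc [  9.02 -30.44   4.35] [ 0.1  0.1 11.5]
```

Emit:
move_arm --pt "1.5 -5 0 0 0 2" --pt "3 -10 1 0 0 5" --pt "4.5 -15 2 0 0 8" --pt "6 -20 3 0 0 11.5" --pt "7.5 -25 4.4 0 0 11.5" --pt "9 -30.4 4.4 0 0 11.5" --pt "9 -30.4 4.4 0 0 11.5" --pt "9 -30.4 4.4 0 0 11.5" --pt "9 -30.4 4.4 0 0 11.5" --pt "9 -30.4 4.4 0 0 11.5" --grip 0.9

```text
clock: 32.7
eef_pos: [544.0, 4.1, 128.1]
tool_rot: [3.14, -0.001, -3.139]
force: [-0.0, 0.8, 0.1]
width: 81.2
```

```bash
python3 - <<'E'
from h import *
s=ctrl.read_state(); im=eyes.get_image('wrist'); print(s['eef_pos'],s['width'])
m=(im.min(2)>190).astype(np.uint8); m[:150]=0; m[:,:200]=0; m[:,450:]=0
k,l,st,c=cv2.connectedComponentsWithStats(m)
for i in range(1,k):
    if st[i,4]>300: x,y,w,h=st[i,:4]; print(st[i],onz('wrist',[(x+w/2-.5,y+h/2-.5)],70,s))
move([544.5,2,39],np.radians(180))
E
```

```text
[544.04823849   4.13228811 128.07804036] 81.17696442735868
[ 278  191   84   67 2253] [[521.00167867   1.74281015  70.        ]]
[ 287  237   65   62 1412] [[543.93475262   1.46322239  70.        ]]
inc [-0.04 -0.23  8.92] [ 0.1 -0.1  0.2]
```

Emit:
move_arm --pt "0 -0.25 3 0 0 0" --pt "0 -0.25 6 0 0 0" --pt "0 -0.25 8 0 0 0" --pt "0 -0.25 8.9 0 0 0" --pt "0 -0.25 8.9 0 0 0" --pt "0 -0.25 8.9 0 0 0"

```text
clock: 33.35
eef_pos: [544.9, 0.0, 40.4]
tool_rot: [-3.142, 0.001, -3.141]
force: [-0.0, -0.6, -1.5]
width: 81.1
```

Emit:
move_arm --pt "0 0 0 0 0 0" --pt "0 0 0 0 0 0" --pt "0 0 0 0 0 0" --pt "0 0 0 0 0 0" --pt "0 0 0 0 0 0" --pt "0 0 0 0 0 0" --pt "0 0 0 0 0 0" --pt "0 0 0 0 0 0" --pt "0 0 0 0 0 0" --pt "0 0 0 0 0 0" --pt "0 0 0 0 0 0" --pt "0 0 0 0 0 0" --grip -1

```text
clock: 34.55
eef_pos: [544.7, -0.3, 40.6]
tool_rot: [3.141, 0.001, 3.141]
force: [-0.4, 1.2, 5.9]
width: 32.6
```

```bash
python3 - <<'E'
from h import *
move([490.7,299.3,180],np.radians(191.5))
E
```

```text
inc [  5.4   29.96 -13.93] [  0.    0.1 -11.5]
```

Emit:
move_arm --pt "0 0 -3 0 0 0" --pt "0 0 -7 0 0 0" --pt "0 0 -11 0 0 0" --pt "0 2 -13.9 0 0 0" --pt "1 6 -13.9 0 0 -2" --pt "2 10 -13.9 0 0 -5" --pt "3 15 -13.9 0 0 -8" --pt "4 20 -13.9 0 0 -11.5" --pt "5 25 -13.9 0 0 -11.5" --pt "5.4 29 -13.9 0 0 -11.5" --pt "5.4 30 -13.9 0 0 -11.5" --pt "5.4 30 -13.9 0 0 -11.5" --pt "5.4 30 -13.9 0 0 -11.5" --pt "5.4 30 -13.9 0 0 -11.5"

```text
clock: 35.95
eef_pos: [491.0, 297.1, 179.0]
tool_rot: [-3.141, 0.0, -2.945]
force: [0.4, -1.4, -0.3]
width: 32.3
```

```bash
python3 - <<'E'
from h import *
s=ctrl.read_state(); print(s['eef_pos'],s['width'])
move([490.7,299.3,45],np.radians(191.5))
E
```

```text
[491.00071734 297.10993135 179.04364345] 32.25537863189204
inc [-1.00e-02  2.30e-01  1.34e+01] [-0.1  0.  -0.2]
```

Emit:
move_arm --pt "0 0.2 3 0 0 0" --pt "0 0.2 6 0 0 0" --pt "0 0.2 8.5 0 0 0" --pt "0 0.2 10.5 0 0 0" --pt "0 0.2 12 0 0 0" --pt "0 0.2 13 0 0 0" --pt "0 0.2 13.3 0 0 0" --pt "0 0.2 13.4 0 0 0" --pt "0 0.2 13.4 0 0 0" --pt "0 0.2 13.4 0 0 0"

```text
clock: 36.95
eef_pos: [490.5, 301.9, 45.6]
tool_rot: [3.141, 0.001, -2.941]
force: [-0.4, -0.6, -0.9]
width: 32.3
```

Emit:
move_arm --pt "0 0 0 0 0 0" --pt "0 0 0 0 0 0" --pt "0 0 0 0 0 0" --pt "0 0 0 0 0 0" --pt "0 0 0 0 0 0" --pt "0 0 0 0 0 0" --pt "0 0 -1 0 0 0" --pt "0 0 -3 0 0 0" --pt "0 0 -6 0 0 0" --pt "0 0 -10 0 0 0" --pt "0 0 -14 0 0 0" --pt "0 0 -18 0 0 0" --pt "0 -4 -22 0 0 0" --pt "0 -9 -26 0 0 0" --pt "0 -14 -26 0 0 0" --pt "0 -18 -26 0 0 0" --pt "0 -18 -26 0 0 0" --pt "0 -18 -26 0 0 0" --grip 0.4

```text
clock: 38.75
eef_pos: [526.1, 122.8, 305.9]
tool_rot: [3.141, 0.001, -2.946]
force: [-0.5, 0.6, -0.9]
width: 59.6
```

```bash
python3 - <<'E'
from h import *
s=ctrl.read_state(); print(s['eef_pos'],s['width'],s['clock'])
a=eyes.get_image('scene');b=eyes.get_image('side'); cv2.imwrite('pics/e1.png',a[:,:,::-1]);cv2.imwrite('pics/e2.png',b[:,:,::-1])
A=cv2.resize(a[130:340,185:465,::-1],None,fx=1.9,fy=1.9,interpolation=2)
B1=cv2.resize(b[260:350,340:490,::-1],None,fx=1.77,fy=2,interpolation=2);B2=cv2.resize(b[170:260,210:360,::-1],None,fx=1.77,fy=2,interpolation=2)
o=np.zeros((600,800,3),np.uint8); o[:A.shape[0],:A.shape[1]]=A; o[:180,534:534+B1.shape[1]]=B1; o[200:380,534:534+B2.shape[1]]=B2
cv2.imwrite('pics/end.png',o[:400])
E
```

```text
[526.06224557 122.79849542 305.85467934] 59.56693834449169 38.75
```

View pics/end.png

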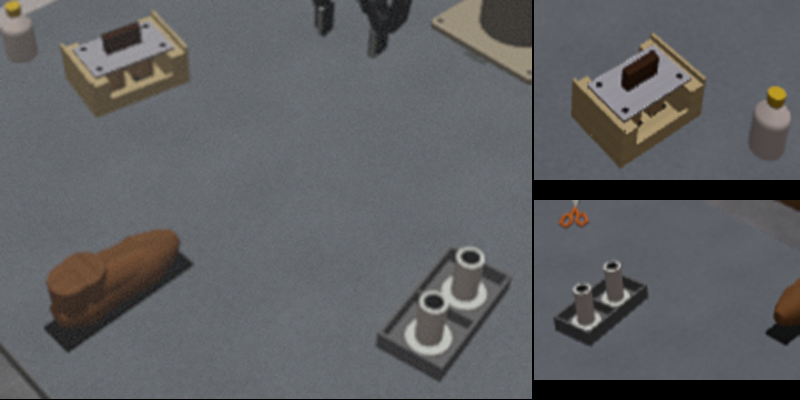

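Both views show the plate flat on the ledges at about (125,48) in the crop, the heels under it, and one upright spool per bay at (470,275) and (432,325). I'll check the numbers, then hand in.

```bash
python3 - <<'E'
from h import *
np.set_printoptions(suppress=True,precision=1)
def fr(P,c,a): a=np.radians(a); A=np.array([[np.cos(a),np.sin(a)],[-np.sin(a),np.cos(a)]]); return (np.array(P)[...,:2]-c)@A.T
for n,roi in (('scene',(215,130,290,190)),('side',(360,280,440,340))):
    im=cv2.imread({'scene':'pics/e1.png','side':'pics/e2.png'}[n])[:,:,::-1]; x0,y0,x1,y1=roi
    h=cv2.cvtColor(np.ascontiguousarray(im),cv2.COLOR_RGB2HSV)[y0:y1,x0:x1]; m=((h[...,1]<50)&(h[...,2]>130)).astype(np.uint8)
    k,l,st,c=cv2.connectedComponentsWithStats(m); i=1+st[1:,4].argmax()
    ct=cv2.findContours((l==i).astype(np.uint8),0,1)[0]; ct=max(ct,key=len)[:,0]+[x0,y0]
    P=fr(onz(n,ct,63),[540.7,-323.7],-10.1); r=cv2.minAreaRect(P.astype(np.float32)); print(n,'plate',r)
A=np.array([(470,256),(432,301)])/1.9+[185,130]; B=(np.array([(613-534,(267-200)),(581-534,(289-200))]))/[1.77,2]+[210,170]
for p in A:
    for q in B:
        X,g=two(p,q)
        if g<8: print(X,g,fr(X,[532,307.7],11.4))
s=ctrl.read_state(); print(s['clock'],np.abs(s['qd']).max())
ctrl.finish_job()
E
```

```text
scene plate ((1.6270980834960938, -3.5592079162597656), (88.72212982177734, 131.92098999023438), 89.37997436523438)
side plate ((-0.4121856689453125, 0.036838531494140625), (79.2803955078125, 129.50628662109375), 89.9942626953125)
[488.  300.5  72.9] 1.5658251952139313 [-44.6   1.6]
[572.8 314.8  71.7] 0.42596628211057036 [41.4 -1.1]
38.85 0.021653029453576986
the job is handed in; nothing more can be done
```

The job is done and handed in at about 39 s of the 144 s allowed; `finish_job` gives no verdict, so what follows is my own last check.

- **Heels:** both stand upright in the well of the kit box, under the plate. I only checked their final pose by eye, partly hidden by the plate; heel 1 was seen upright before the plate went on.
- **Plate:** it lies on both end ledges with its handle up. The side view puts it within 0.5 mm of centre and about 0.01° off square. The scene view gives +1.6 mm along the box and -3.6 mm across, but it measured the plate 89 mm wide instead of 80, so I trust the side view more. Both are within tolerance.
- **Spools:** one stands upright in each tray bay, at tray x = +41 and -45 mm, y within 2 mm of centre. Their tops measure 72–73 mm high, against the expected 74 mm.
- **Bystanders:** the bottle and shoe last look undisturbed in the final views. The hammer was outside the final crop, and the arm moved away from it at the start and did not go back near it.

The gripper was released and raised clear of everything, with the arm nearly still, when I handed in. The highest force I saw at the end of any move was about 8 N. No check failed. The scene-view plate width was the only disagreement, apart from the heels measuring 3–5% small in the wrist view; the gripper closed on them at 39 mm, close to the stated 40 mm.

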